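# Mount a sharpening stone in its sliding-jaw holder

### The job

Mount the sharpening stone in its holder for knife sharpening: lay the stone flat on the bed with one end flush against the fixed stop, then slide the jaw along its track by its grip until the sprung pad holds the stone with a snug squeeze of 4 to 9 N, and let go. How far the pad stands out is not known, so feel for it; never squeeze the stone harder than 15 N, and do not shift the spoon, honey dipper, votive dish or mug.

Things in the scene. Friction and masses are not known exactly. Their poses are not given: they have to be found in the camera images.
- stone: Two-layer grey whetstone, a rectangular block 54 mm (its x) by 150 mm (its y, the long way) by 28 mm high (z), about 0.5 kg, loose on the counter. Origin: centre of its underside. Either end may go to the stop.
- holder: Sharpening-stone holder fixed to the counter: dark steel rail 70 mm wide (x), 375 mm long (y), with a raised rubber bed 62 mm wide, its top 20 mm above the counter. Origin on the counter, under the rail's middle line, 150 mm before the stop face. y runs along the rail from the jaw to the fixed stop, z up. The seated stone lies along y on the middle line, centred at y = 75 mm.
- stop (a point): Middle of the foot of the fixed stop's face, at the height of the bed's top (20 mm above the counter). The stop is a steel block 62 mm wide and 20 mm thick at the holder's +y end, 18 mm higher than the bed. Axes as the holder's; the seated stone's centre is at y = -75 mm here.
- jaw: Sliding jaw: steel carriage 60 (x) x 40 (y) x 32 mm high, origin at the centre of its underside, 14 mm above the counter, axes as the holder's. Slides along y only, 135 mm, with a dry drag of about 11 N, and stays where left. Ahead (+y) is a rubber pad on a screw, its face 34 to 46 mm ahead of the origin (not reported). The pad is sprung: 1 mm per 2 N, up to 9 mm.
- jaw_grip (a point): Middle of the jaw's grip, a black upright fin on top of the carriage, 14 mm thick (x), 32 mm long (y), 38 mm high; this point is 65 mm above the counter, 19 mm below the fin's top.
- spoon: Bystander: steel spoon 180 mm long, lying along its x axis; origin at the centre of its underside.
- dipper: Bystander: wooden honey dipper 170 mm long lying along its x axis, ribbed head 31 mm thick at +x; origin under its middle.
- votive: Bystander: green glass votive dish, 70 mm wide, 45 mm high; origin at the centre of its underside.
- mug: Bystander: white mug, 80 mm wide, 95 mm high, handle at its +y; origin at the centre of its underside.

How it is judged:
By the outcome, as a careful person would: the job done as asked, in the order asked, and still so for the second after the job is handed in, with the robot touching nothing.
It also fails if it takes over 67 s, if anything falls off the work surface, if the arm or the gripper's body presses on something with over 40 N, if the wrist force passes 120 N, or if a joint passes its speed limit or range.

### The arm

A 6-joint arm with a two-finger parallel gripper is mounted at the origin on the work surface. World frame = base frame: x ahead of the robot, y to its left, z up, the work surface at z = 0. Lengths are in mm, angles in degrees, forces in N, time in s.
With the tool pointing down it reaches from about 350 to 850 mm from the base axis. Payload 8.1 kg.
Tool frame: the origin (TCP) lies on the centre line of the jaws, within the pads' length; the fingertips stand 14 mm ahead of it and the grasp point (between the pads) lies 5 mm behind it; z points along the fingers, y is the line along which they close (so a half turn about z gives the same grasp; the last joint's range is limited). The gripper opens to 85 mm and grips with 20 to 120 N. Pads are 22 mm wide; open, the fingers measure 114 mm over their backs; the gripper's body (76 mm by 85 mm) begins 54 mm behind the grasp point. The pads swing forward as they close: fully open they stand 13 mm farther back than shut.
Start: joints at [-69.637, 7.471, 85.268, -0, 87.261, -4.893], TCP at [256.018, -542.642, 245.292] pointing down, gripper open.
Joint ranges: [-169.43, 169.43], [-51.17, 129.36], [1.28, 143.12], [-76.62, 256.62], [0, 156.53], [-152.29, 152.29]. Speed limits (degrees/s): [136.94, 136.94, 159.86, 180, 180, 180].

### API

Orientations are given as [roll, pitch, yaw] about the fixed x, y, z axes, in that order (R = Rz(yaw) Ry(pitch) Rx(roll)).
In Python, from bench import sense, snapshot, camera_info, hand_in gives the robot as it stands. The module is installed in compiled form; this text tells all that it offers.
- The arm moves only by the tool apply_moves, never from a script. Its argument "deltas" is a list of rows, each a list of 7 numbers: the shift along the tool's x, y, z scaled (see below), then the turn, a rotation vector about the tool's x, y, z scaled (see below), then the opening, from 0 (shut) to 1 (fully open). In form: [[dx, dy, dz, ax, ay, az, claw], ...]. A call has 1 to 8 rows; each row shifts and turns the commanded pose from where the row before left it, along the tool's axes as they then stand; what a row does not reach is not made up. The controller multiplies each number of a shift by 0.03 m and each number of a turn by 0.08 rad. A row lasts 1/8 s, in which the tool goes at most 62.5 mm and 10.7 degrees, less where a joint would pass 70% of its speed; a pose out of reach is approached as far as the arm can. A call with a number of a shift or a turn outside -1 to 1 is refused whole. A call with a gripper value outside its range is refused whole. The fingers move at their own pace and stop on an object; "grip_force" is the grip in N (left out, the last holds). Time passes only in rows, so rows that do not move let the fingers close. It gives the time, the measured TCP pose, the force, the opening and the grip force at its end, in the units of the state.
- sense(): the state, without advancing time (a new reading comes with each control period).
- snapshot(name): name is "side" or "top" or "wrist"; returns the picture (384x512x3 uint8, red, green, blue); there is no depth.
- camera_info(name): a dict with "vertical_fov" (degrees; the focal length in pixels is half the picture's height over the tangent of half this angle, whatever the lens; pixels are square), "cx", "cy" (the principal point, pixels), "origin" and "rotation" of the camera in the world; the wrist camera has in their place "tool_from_camera" (4x4, takes a point from camera to tool coordinates, whose origin is the TCP and whose axes are the flange's). Camera axes: x right, y up, looking along -z (the intrinsics and any distortion apply to the point x, -y, -z); pixel columns grow to the right and rows downward; lengths in mm; the calibration is good to about 2 mm. A picture is of the moment at which its call begins: read the wrist's pose just before it. camera_info takes no time and is no camera call.
- hand_in(): hands the job in; it is judged then, once.
The state is a dict: "time": time; "joint_pos": joint angles; "qd": joint speeds; "joint_efforts": joint torques, N m; "tool_pos": TCP position; "tcp_rot": TCP orientation; "ft_force": force on the tool from outside, world axes, zero at the start; "wrist_torque": the same for the moment, N m; "finger_gap": finger opening in mm; "grip_force": force on a finger pad.
Only numpy, scipy, OpenCV 4.12 (cv2) and the standard library are available. Lean on these libraries where they do the work, as an engineer would, in place of code of your own. Each camera call takes 0.05 s, during which the arm holds its last target. There are 200 camera calls.

## Working session

There is one attempt and no reset: what is moved stays moved. The work goes in short steps, Python scripts to look and compute and a tool call to move; the robot and the scene stay as the last step left them, time stands still between calls to the robot, and variables do not carry over. Pictures are saved under pics/ and viewed, at most 10 in all, crops included, and the job is handed in when it is done.

Besides the shell and the picture viewer there is one more tool, called after "Emit:" by a JSON object that holds its "name" and its "arguments", one argument or row to a line. apply_moves: Moves the arm, as the interface text tells. Its arguments: {"type":"object","properties":{"deltas":{"type":"array"},"grip_force":{"type":"number"}},"required":["deltas"]}

```bash
mkdir -p pics; python3 - <<'E'
from bench import *
import cv2
s=sense();print({k:s[k] for k in('time','tool_pos','tcp_rot','ft_force','finger_gap','grip_force')})
for n in('top','side','wrist'):
    cv2.imwrite(f'pics/{n}0.png',snapshot(n)[:,:,::-1]);print(n,camera_info(n))
E
```

```text
{'time': 0.0, 'tool_pos': array([ 255.85415996, -542.16627323,  244.27515037]), 'tcp_rot': array([-1.79898852e+02, -1.05145487e-02,  2.52544768e+01]), 'ft_force': array([ 0.10628995, -0.37739344, -0.55189164]), 'finger_gap': 85.48733899304665, 'grip_force': 0.0}
top {'vertical_fov': 53.49698039731861, 'cx': 256.22277961960344, 'cy': 187.11673048574994, 'origin': array([ 491.02013117,   -1.73389275, 1250.24698906]), 'rotation': array([  5.49363238,   0.62777991, -88.60586666])}
side {'vertical_fov': 46.021905511214754, 'cx': 253.6662252175805, 'cy': 191.63845906226163, 'origin': array([ 321.55912405,  797.23508662, 1063.28235925]), 'rotation': array([  40.07458897,    0.84102985, -161.43893886])}
wrist {'vertical_fov': 62.86681909474633, 'cx': 254.1197432309971, 'cy': 191.05479685826162, 'tool_from_camera': array([[ 5.85948507e-04,  9.59573965e-01,  2.81455968e-01,
         7.21477436e+01],
       [ 9.99999811e-01, -6.14445604e-04,  1.29953128e-05,
         3.62288114e-01],
       [ 1.85409346e-04,  2.81455907e-01, -9.59574144e-01,
        -1.26658808e+02],
       [ 0.00000000e+00,  0.00000000e+00,  0.00000000e+00,
         1.00000000e+00]])}
```

View pics/top0.png

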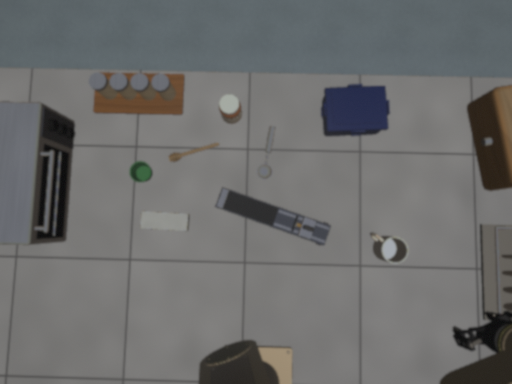

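View pics/side0.png

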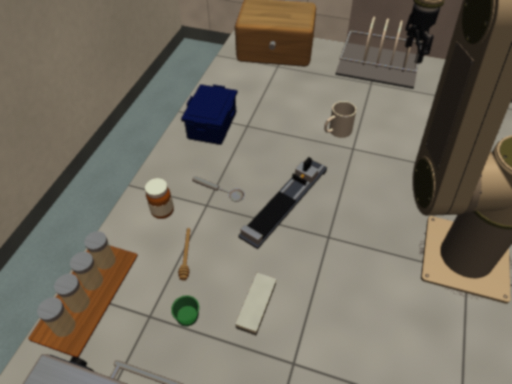

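The top view shows the pale stone at (164,221) and the holder running from its stop end at (220,198) to its jaw end at (326,233). The dipper is at (195,152), votive (141,172), spoon (267,150) and mug (394,249). The side view agrees.

```bash
cat > h.py <<'E'
from bench import *
import numpy as np, cv2
from scipy.spatial.transform import Rotation as R
def cam(n,s=None):
    c=camera_info(n)
    if n=='wrist':
        s=s or sense(); T=np.eye(4); T[:3,:3]=R.from_euler('xyz',s['tcp_rot'],degrees=True).as_matrix(); T[:3,3]=s['tool_pos']
        M=T@c['tool_from_camera']; return c,M[:3,:3],M[:3,3]
    return c,R.from_euler('xyz',c['rotation'],degrees=True).as_matrix(),np.array(c['origin'])
def ray(n,px,z,s=None):
    c,Rm,o=cam(n,s); f=192/np.tan(np.radians(c['vertical_fov']/2)); px=np.atleast_2d(px).astype(float)
    d=np.c_[(px[:,0]-c['cx'])/f,-(px[:,1]-c['cy'])/f,-np.ones(len(px))]@Rm.T
    return o+d*((z-o[2])/d[:,2])[:,None]
def proj(n,P,s=None):
    c,Rm,o=cam(n,s); f=192/np.tan(np.radians(c['vertical_fov']/2)); q=(np.atleast_2d(P)-o)@Rm
    return np.c_[c['cx']+f*q[:,0]/-q[:,2],c['cy']-f*q[:,1]/-q[:,2]]
def rect(m,n,z,s=None):
    """ground rectangle (centre, sizes, yaw of the long side) of the largest blob of mask m"""
    cs,_=cv2.findContours(m.astype(np.uint8),cv2.RETR_EXTERNAL,cv2.CHAIN_APPROX_NONE)
    k=max(cs,key=cv2.contourArea)[:,0]; P=ray(n,k,z,s)[:,:2].astype(np.float32)
    (c,wh,a)=cv2.minAreaRect(P); return np.round(c,1),np.round(wh,1),round(a if wh[0]>wh[1] else a+90,2)%180
E
python3 - <<'E'
from h import *
im=cv2.imread('pics/top0.png'); g=im.min(2).astype(int)
print(im[221,164],im[205,250],im[260,300],im[231,322],im[198,222])
m=np.zeros(g.shape,bool); m[200:240,130:200]=g[200:240,130:200]>150
print('stone',rect(m,'top',28),m.sum())
m=np.zeros(g.shape,bool); m[190:232,212:285]=im.max(2)[190:232,212:285]<50
print('bed',rect(m,'top',20),m.sum())
print(ray('top',[[141,172],[395,249],[175,156],[217,145],[267,175]],20).round())
side=cv2.imread('pics/side0.png')
a=cv2.resize(im[180:250,120:340],None,fx=3.6,fy=3.6,interpolation=2)
b=cv2.resize(side[150:340,180:340],None,fx=1.8,fy=1.8,interpolation=2)
c=np.zeros((600,800,3),np.uint8);c[:a.shape[0],:a.shape[1]]=a;c[255:255+b.shape[0],:b.shape[1]]=b;cv2.imwrite('pics/crop.png',c)
E
```

```text
[143 147 146] [46 47 46] [122 123 124] [77 70 68] [120 112 110]Traceback (most recent call last):
  File "<stdin>", line 5, in <module>
  File "h.py", line 20, in rect
    k=max(cs,key=cv2.contourArea)[:,0]; P=ray(n,k,z,s)[:,:2].astype(np.float32)
      ~~~^^^^^^^^^^^^^^^^^^^^^^^^
ValueError: max() iterable argument is empty
```

```bash
python3 - <<'E'
from h import *
im=cv2.imread('pics/top0.png'); g=im.min(2).astype(int)
m=np.zeros(g.shape,bool); m[200:240,135:195]=g[200:240,135:195]>133
print('stone',rect(m,'top',28),m.sum())
m=np.zeros(g.shape,bool); m[190:232,212:285]=im.max(2)[190:232,212:285]<75
print('bed',rect(m,'top',20),m.sum())
print(ray('top',[[141,172],[395,249],[175,156],[217,145],[267,175]],20).round())
side=cv2.imread('pics/side0.png')
a=cv2.resize(im[180:250,120:340],None,fx=3.6,fy=3.6,interpolation=2)
b=cv2.resize(side[150:340,180:340],None,fx=1.8,fy=1.8,interpolation=2)
c=np.zeros((600,800,3),np.uint8);c[:a.shape[0],:a.shape[1]]=a;c[255:255+b.shape[0],:b.shape[1]]=b;cv2.imwrite('pics/crop.png',c)
E
```

```text
stone (array([493.7, 309.2]), array([145.4,  55.4]), 88.03) 754
bed (array([538.4,  23.8]), array([186.7,  64.7]), 71.2) 1053
[[ 650.  392.   20.]
 [ 421. -432.   20.]
 [ 705.  283.   20.]
 [ 745.  147.   20.]
 [ 649.  -19.   20.]]
```

View pics/crop.png

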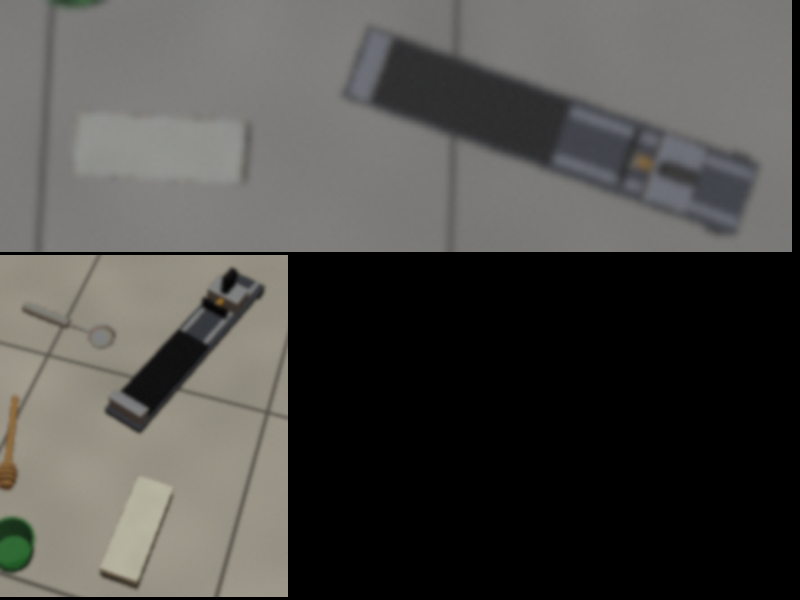

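The crop gives the holder along about 71° with the stop at its upper left, the jaw and fin at crop (680,172), and the stone nearly along world y. I'll go over the holder first and measure it with the wrist camera on the way to the stone.

```bash
cat >> h.py <<'E'
def plan(x,y,z,yaw,n,claw=1,s=None):
    s=s or sense(); p=np.array(s['tool_pos']); t=np.array([x,y,z]); w=s['tcp_rot'][2]; d=(yaw-w+180)%360-180
    rows=[]
    for i in range(n):
        a=np.radians(w+d*i/n); v=(t-p)/n/30
        rows.append([round(float(u),3) for u in (np.cos(a)*v[0]+np.sin(a)*v[1],np.sin(a)*v[0]-np.cos(a)*v[1],-v[2],0,0,-np.radians(d/n)/.08)]+[claw])
    for i in range(0,n,8): print(str(rows[i:i+8]).replace(' ',''))
E
python3 -c "
from h import *
plan(500,-10,330,71,16)"
```

```text
[[0.933,-0.786,-0.178,0.0,0.0,-0.624,1],[0.971,-0.738,-0.178,0.0,0.0,-0.624,1],[1.007,-0.689,-0.178,0.0,0.0,-0.624,1],[1.04,-0.638,-0.178,0.0,0.0,-0.624,1],[1.07,-0.585,-0.178,0.0,0.0,-0.624,1],[1.098,-0.531,-0.178,0.0,0.0,-0.624,1],[1.123,-0.476,-0.178,0.0,0.0,-0.624,1],[1.146,-0.419,-0.178,0.0,0.0,-0.624,1]]
[[1.165,-0.361,-0.178,0.0,0.0,-0.624,1],[1.182,-0.303,-0.178,0.0,0.0,-0.624,1],[1.195,-0.244,-0.178,0.0,0.0,-0.624,1],[1.206,-0.184,-0.178,0.0,0.0,-0.624,1],[1.214,-0.123,-0.178,0.0,0.0,-0.624,1],[1.218,-0.063,-0.178,0.0,0.0,-0.624,1],[1.22,-0.002,-0.178,0.0,0.0,-0.624,1],[1.219,0.059,-0.178,0.0,0.0,-0.624,1]]
```

Emit:
{"name": "apply_moves", "arguments": {
  "deltas": [
    [0.9,-0.78,-0.2,0,0,-0.62,1],
    [0.95,-0.73,-0.2,0,0,-0.62,1],
    [1,-0.68,-0.2,0,0,-0.62,1],
    [1,-0.63,-0.2,0,0,-0.62,1],
    [1,-0.58,-0.2,0,0,-0.62,1],
    [1,-0.53,-0.2,0,0,-0.62,1],
    [1,-0.47,-0.2,0,0,-0.62,1],
    [1,-0.42,-0.2,0,0,-0.62,1]
  ]
}}

```text
time: 1.15
tool_pos: [366.8, -286.8, 293.2]
tcp_rot: [-180.0, -0.0, 48.1]
ft_force: [0.6, 0.4, 0.3]
finger_gap: 85.4
grip_force: 0.0
```

Emit:
{"name": "apply_moves", "arguments": {
  "deltas": [
    [1,-0.36,-0.2,0,0,-0.62,1],
    [1,-0.3,-0.2,0,0,-0.62,1],
    [1,-0.25,-0.2,0,0,-0.62,1],
    [1,-0.2,-0.2,0,0,-0.62,1],
    [1,-0.15,-0.2,0,0,-0.62,1],
    [1,-0.1,-0.2,0,0,-0.62,1],
    [1,0,-0.2,0,0,-0.62,1],
    [0,0,0,0,0,-0.62,1]
  ]
}}

```text
time: 2.15
tool_pos: [450.0, -87.6, 335.6]
tcp_rot: [180.0, -0.0, 71.0]
ft_force: [-1.2, -0.3, 0.1]
finger_gap: 85.4
grip_force: 0.0
```

Emit:
{"name": "apply_moves", "arguments": {
  "deltas": [
    [0,0,0,0,0,0,1]
  ]
}}

```text
time: 2.28
tool_pos: [449.3, -88.9, 335.1]
tcp_rot: [-180.0, 0.0, 70.8]
ft_force: [-1.2, -0.6, -0.5]
finger_gap: 85.5
grip_force: 0.0
```

```bash
python3 - <<'E'
from h import *
s=sense();im=snapshot('wrist')[:,:,::-1];cv2.imwrite('pics/w1.png',im)
import pickle;pickle.dump(s,open('w1.pkl','wb'))
print(s['tool_pos'],s['tcp_rot'],s['time'])
E
```

```text
[449.30004312 -88.94722506 335.05508312] [-1.79973644e+02  6.39197529e-03  7.07568142e+01] 2.275
```

View pics/w1.png

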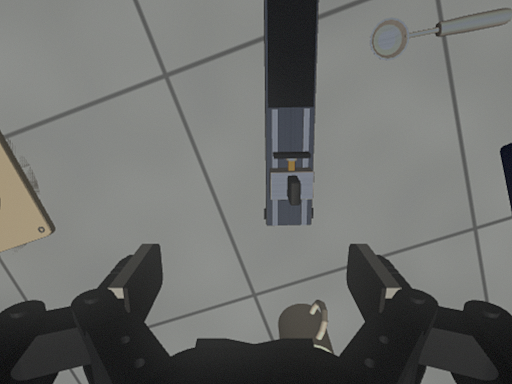

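The wrist view shows the holder nearly straight up the picture at column 291, with the jaw at (292,185) and fin at (294,190), and the mug below. The stop is out of the picture, so I'll move further along.

Emit:
{"name": "apply_moves", "arguments": {
  "deltas": [
    [1,0.3,0,0,0,0,1],
    [1,0.3,0,0,0,0,1],
    [1,0.3,0,0,0,0,1],
    [1,0.3,0,0,0,0,1],
    [0,0,0,0,0,0,1],
    [0,0,0,0,0,0,1]
  ]
}}

```text
time: 3.08
tool_pos: [522.6, 11.4, 335.0]
tcp_rot: [-180.0, 0.0, 70.7]
ft_force: [-0.6, 0.0, -0.7]
finger_gap: 85.2
grip_force: 0.0
```

```bash
python3 - <<'E'
from h import *
s=sense();im=snapshot('wrist')[:,:,::-1].copy();cv2.imwrite('pics/w2.png',im)
import pickle;pickle.dump(s,open('w2.pkl','wb'))
print(s['tool_pos'],s['tcp_rot'],s['time'])
E
```

```text
[522.57500278  11.44298378 335.01449431] [-1.79963957e+02  3.30209944e-02  7.06750897e+01] 3.075
```

View pics/w2.png

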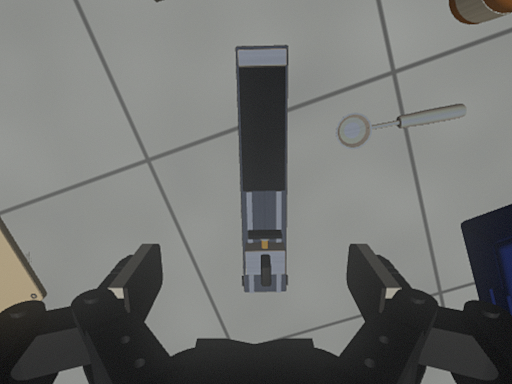

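The view shows the whole holder: the stop top spans about rows 46–66 and columns 237–288, the bed rows 67–190, and the fin is at (265,270).

```bash
python3 - <<'E'
from h import *
import pickle
s=pickle.load(open('w2.pkl','rb'));im=cv2.imread('pics/w2.png');g=im.max(2).astype(float)
print(g[40:74,250:275].mean(1).round().astype(int)); print(g[185:295,250:258].mean(1).round().astype(int))
for r in(90,130,170): print(r,g[r,230:296].astype(int))
E
```

```text
[149 150 150 151 155 128  73  81  83 112 142 145 142 142 144 145 142 141
 140 139 138 138 140 143 140 113  63  50  40  41  42  41  41  41]
[ 51  51  51  51  50  55  78  99 104 102 102 101 102 102 102 101 101 102
 104 104 104 104 104 104 105 103 102 105 106 106 106 106 106 106 105 105
 105 106 108 108 108 108 108 111  98  59  48  50  51  50  53  56  54  56
  90 113 111  97  73  70  72  70  72  72  69  83 115 141 146 145 146 144
 144 142 143 144 142 142 143 143 144 143 141 142 144 142 142 145 149 135
 111 115 115 115 114 114 116 117 117 116 117 117 117 117 116 114 120 136
 143 143]
90 [148 148 147 146 147 153 133  80  84  65  43  46  45  46  45  44  44  45
  44  45  47  44  42  42  41  43  43  44  41  44  38  43  41  39  42  39
  44  40  41  35  41  44  42  43  41  42  42  41  41  42  40  40  42  38
  37  65  85  87 123 142 137 139 139 139 137 139]
130 [ 93  92  94  97 100 107 116 115  93  81  80  51  48  48  47  49  46  46
  47  47  45  46  42  45  42  44  46  45  43  43  47  45  44  45  47  44
  45  46  43  43  45  43  42  44  46  44  44  44  47  45  43  43  42  42
  44  68  80 109 150 143 142 143 143 144 144 145]
170 [143 144 145 146 144 145 145 144 148 130  79  80  58  48  52  50  50  51
  52  48  52  49  49  49  51  50  49  49  50  49  47  49  49  47  48  47
  47  48  48  48  49  49  48  46  47  49  51  47  49  49  51  49  52  49
  55  72  89 121 147 143 144 142 143 142 142 141]
```

```bash
python3 - <<'E'
from h import *
import pickle
s=pickle.load(open('w2.pkl','rb'));im=cv2.imread('pics/w2.png');g=im.max(2).astype(float)
L=[];Rr=[]
rows=np.arange(75,186,3)
for r in rows:
    x=np.where(g[r,225:300]<58)[0]+225
    L.append((x.min()-.5,r));Rr.append((x.max()+.5,r))
L=ray('wrist',L,20,s);Rr=ray('wrist',Rr,20,s)
def fit(P): 
    v=cv2.fitLine(P[:,:2].astype(np.float32),cv2.DIST_HUBER,0,.01,.01).ravel(); return v if v[1]>0 else np.r_[-v[:2],v[2:]]
a,b=fit(L),fit(Rr); print(a,b,[np.degrees(np.arctan2(v[1],v[0])) for v in(a,b)])
u=a[:2]+b[:2];u/=np.linalg.norm(u);n=np.array([u[1],-u[0]])
c=((L+Rr)/2)[:,:2].mean(0); print('width',((Rr-L)[:,:2]@n).mean(),'yaw y',np.degrees(np.arctan2(u[1],u[0])),'c',c)
f=lambda r,z,col=262: (ray('wrist',[(col,r)],z,s)[0,:2]-c)@u
print('stop top front/back',f(65,38),f(48.7,38),'foot',f(67,20),'bed end',f(190.8,20),'jaw top front/back z46',f(250.8,46),f(274.5,46),'fin top',)
sf=f(65,38); print('stop pt',c+u*sf,'origin',c+u*(sf-150),'stone centre',c+u*(sf-75))
# fin
m=np.zeros(g.shape,bool);m[250:292,255:280]=g[250:292,255:280]<75
ys,xs=np.where(m);print('fin px',xs.min(),xs.max(),ys.min(),ys.max()); 
for r in(258,270,282): print(g[r,250:285].astype(int))
print(g[240:300,266].astype(int))
P=ray('wrist',[(265.5,270)],84,s)[0,:2]-c;print(P@u,P@n)
E
```

```text
[3.0546051e-01 9.5220476e-01 5.1549255e+02 4.5988995e+01] [3.0450833e-01 9.5250964e-01 5.7751453e+02 4.0455811e+01] [np.float32(72.214134), np.float32(72.27141)]
width 60.691304887971256 yaw y 72.24277 c [544.19181625  36.00386821]
stop top front/back 82.17019466287789 101.01678606853501 foot 81.43684334937343 bed end -87.91529093912918 jaw top front/back z46 -171.59981763405065 -210.73801050594375 fin top
stop pt [569.25245035 114.25925719] origin [523.50477833 -28.59434557] stone centre [546.37861434  42.83245581]
fin px 261 271 255 286
[143 142 140 141 142 141 142 142 143 149 128  39  49  51  48  54  51  52
  44  55 112 149 144 142 143 143 142 141 143 142 144 143 142 146 134]
[142 143 143 143 142 142 142 142 144 146 128  54  58  68  66  65  63  63
  64  56  64 115 148 142 142 142 142 143 142 142 142 143 144 146 133]
[145 142 145 136 105  90  87  89  91  94  85  59  56  61  61  60  60  64
  59  57  55  73  94  92  89  87 115 146 142 143 134 103  87  89  91]
[137 146 151 150 149 151 150 154 129  65  90 125 149 139  93  44  47  52
  51  53  53  51  53  51  54  53  49  55  64  67  63  64  62  64  63  64
  63  63  62  61  61  61  60  61  60  59  79  94  91  90  90 100 130 146
 144 142 142 141 142 143]
-180.89051268905422 -1.1469932905179803
```

Holder: y axis at 72.24°, stop face at (569.3,114.3). The stop thickness, bed width and jaw length come out close to the given sizes. Next, the stone.

```bash
python3 -c "
from h import *
plan(493,310,250,88,11)"
```

```text
[[0.825,-0.384,0.258,0.0,0.0,-0.344,1],[0.835,-0.362,0.258,0.0,0.0,-0.344,1],[0.844,-0.338,0.258,0.0,0.0,-0.344,1],[0.853,-0.315,0.258,0.0,0.0,-0.344,1],[0.862,-0.291,0.258,0.0,0.0,-0.344,1],[0.87,-0.268,0.258,0.0,0.0,-0.344,1],[0.877,-0.244,0.258,0.0,0.0,-0.344,1],[0.883,-0.219,0.258,0.0,0.0,-0.344,1]]
[[0.889,-0.195,0.258,0.0,0.0,-0.344,1],[0.894,-0.17,0.258,0.0,0.0,-0.344,1],[0.898,-0.146,0.258,0.0,0.0,-0.344,1]]
```

Emit:
{"name": "apply_moves", "arguments": {
  "deltas": [
    [0.83,-0.38,0.26,0,0,-0.34,1],
    [0.83,-0.36,0.26,0,0,-0.34,1],
    [0.84,-0.34,0.26,0,0,-0.34,1],
    [0.85,-0.32,0.26,0,0,-0.34,1],
    [0.86,-0.29,0.26,0,0,-0.34,1],
    [0.87,-0.27,0.26,0,0,-0.34,1],
    [0.88,-0.24,0.26,0,0,-0.34,1],
    [0.88,-0.22,0.26,0,0,-0.34,1]
  ]
}}

```text
time: 4.12
tool_pos: [501.4, 228.8, 272.9]
tcp_rot: [180.0, 0.0, 83.1]
ft_force: [-0.3, -0.8, 0.6]
finger_gap: 85.1
grip_force: 0.0
```

Emit:
{"name": "apply_moves", "arguments": {
  "deltas": [
    [0.89,-0.2,0.26,0,0,-0.34,1],
    [0.89,-0.17,0.26,0,0,-0.34,1],
    [0.9,-0.15,0.26,0,0,-0.34,1],
    [0,0,0,0,0,0,1],
    [0,0,0,0,0,0,1],
    [0,0,0,0,0,0,1]
  ]
}}

```text
time: 4.88
tool_pos: [493.7, 309.6, 250.1]
tcp_rot: [180.0, -0.0, 87.8]
ft_force: [0.3, -0.5, -0.6]
finger_gap: 85.3
grip_force: 0.0
```

```bash
python3 - <<'E'
from h import *
import pickle
s=sense();im=snapshot('wrist')[:,:,::-1].copy();cv2.imwrite('pics/w3.png',im)
pickle.dump(s,open('w3.pkl','wb'));print(s['tool_pos'],s['tcp_rot'],s['time'])
print(proj('wrist',[[493,310,28],[493,385,28],[493,235,28]],s))
E
```

```text
[493.72682733 309.59413385 250.08936288] [ 1.79953952e+02 -8.52284993e-03  8.77732721e+01] 4.875
[[252.61569152 164.60667756]
 [249.81767058  95.2162702 ]
 [255.09941249 226.20250327]]
```

View pics/w3.png

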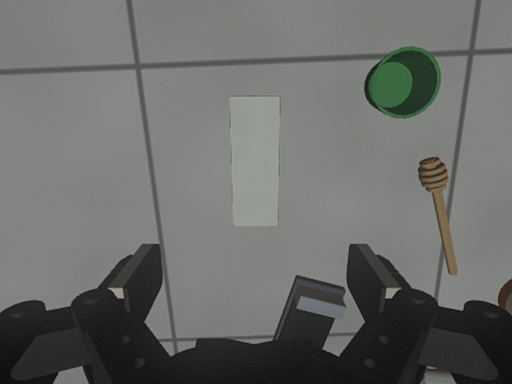

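The stone's top lies at about (230–280, 96–226), upright in the view. The votive (402,82) and dipper (436,210) are clear of the fingers' path.

```bash
python3 - <<'E'
from h import *
import pickle
s=pickle.load(open('w3.pkl','rb'));im=cv2.imread('pics/w3.png');g=im.min(2).astype(int)
print(g[160,222:290])
m=np.zeros(g.shape,bool);m[85:240,215:300]=g[85:240,215:300]>158
print(m.sum(),rect(m,'wrist',28,s),rect(m,'wrist',28,s))
plan(493,310,40,88,8)
E
```

```text
[135 134 134 135 136 134 134 136 125 120 154 151 151 149 151 151 150 152
 148 150 151 150 149 150 150 150 149 151 150 149 149 149 150 150 150 147
 150 151 149 148 149 148 149 149 151 148 150 149 150 148 149 151 149 149
 149 152 141 123 135 133 132 130 132 131 131 133 132 131]Traceback (most recent call last):
  File "<stdin>", line 6, in <module>
  File "h.py", line 20, in rect
    k=max(cs,key=cv2.contourArea)[:,0]; P=ray(n,k,z,s)[:,:2].astype(np.float32)
      ~~~^^^^^^^^^^^^^^^^^^^^^^^^
ValueError: max() iterable argument is empty
```

```bash
python3 - <<'E'
from h import *
import pickle
s=pickle.load(open('w3.pkl','rb'));im=cv2.imread('pics/w3.png');g=im.min(2).astype(int)
m=np.zeros(g.shape,np.uint8);m[85:240,215:300]=g[85:240,215:300]>141
m=cv2.morphologyEx(m,cv2.MORPH_OPEN,np.ones((3,3)))
print(m.sum(),rect(m,'wrist',28,s))
c,_,a=rect(m,'wrist',28,s)
plan(c[0],c[1],40,a,8)
E
```

```text
5921 (array([495.2, 309.8]), array([146.7,  53.6]), 88.16)
[[0.001,0.006,0.875,0.0,0.0,-0.01,1],[0.001,0.006,0.875,0.0,0.0,-0.01,1],[0.001,0.006,0.875,0.0,0.0,-0.01,1],[0.001,0.006,0.875,0.0,0.0,-0.01,1],[0.001,0.006,0.875,0.0,0.0,-0.01,1],[0.001,0.006,0.875,0.0,0.0,-0.01,1],[0.001,0.006,0.875,0.0,0.0,-0.01,1],[0.001,0.006,0.875,0.0,0.0,-0.01,1]]
```

Emit:
{"name": "apply_moves", "arguments": {
  "deltas": [
    [0,0.05,1,0,0,-0.08,1],
    [0,0,1,0,0,0,1],
    [0,0,1,0,0,0,1],
    [0,0,1,0,0,0,1],
    [0,0,1,0,0,0,1],
    [0,0,1,0,0,0,1],
    [0,0,1,0,0,0,1],
    [0,0,0,0,0,0,1]
  ]
}}

```text
time: 5.92
tool_pos: [492.8, 309.0, 37.0]
tcp_rot: [-179.7, 0.2, 88.2]
ft_force: [-0.1, -0.7, 0.4]
finger_gap: 85.5
grip_force: 0.0
```

Emit:
{"name": "apply_moves", "arguments": {
  "deltas": [
    [0,0,0.4,0,0,0,1],
    [0,0,0.37,0,0,0,1],
    [0,0,0,0,0,0,1],
    [0,0,0,0,0,0,0.3],
    [0,0,0,0,0,0,0.3],
    [0,0,0,0,0,0,0.3],
    [0,0,0,0,0,0,0.3],
    [0,0,0,0,0,0,0.3]
  ],
  "grip_force": 40
}}

```text
time: 6.92
tool_pos: [495.0, 310.9, 17.2]
tcp_rot: [180.0, -0.0, 88.2]
ft_force: [-2.7, -0.3, 5.3]
finger_gap: 53.1
grip_force: 44.7
```

Emit:
{"name": "apply_moves", "arguments": {
  "deltas": [
    [0,0,0,0,0,0,0.3],
    [0,0,-0.3,0,0,0,0.3],
    [0,0,-0.8,0,0,0,0.3],
    [0,0,-0.8,0,0,0,0.3],
    [0,0,-0.8,0,0,0,0.3],
    [0,0,-0.6,0,0,0,0.3],
    [0,0,0,0,0,0,0.3],
    [0,0,0,0,0,0,0.3]
  ]
}}

```text
time: 7.92
tool_pos: [494.1, 310.3, 114.2]
tcp_rot: [-179.9, 0.0, 88.2]
ft_force: [-0.3, -1.2, -5.7]
finger_gap: 53.4
grip_force: 43.9
```

```bash
python3 - <<'E'
from h import *
import pickle
s=sense();im=snapshot('wrist')[:,:,::-1].copy();cv2.imwrite('pics/w4.png',im);pickle.dump(s,open('w4.pkl','wb'))
print(s['tool_pos'],s['tcp_rot'],s['ft_force'],s['finger_gap'])
plan(542.7,31.4,115,72.24,12,.3)
E
```

```text
[494.05602251 310.26566709 114.238672  ] [-1.79917463e+02  4.43441302e-02  8.82358620e+01] [-0.31019846 -1.22645771 -5.67187181] 53.387587070699205
[[-0.77,0.16,-0.003,0.0,0.0,0.291,0.3],[-0.766,0.177,-0.003,0.0,0.0,0.291,0.3],[-0.761,0.195,-0.003,0.0,0.0,0.291,0.3],[-0.757,0.213,-0.003,0.0,0.0,0.291,0.3],[-0.751,0.23,-0.003,0.0,0.0,0.291,0.3],[-0.746,0.248,-0.003,0.0,0.0,0.291,0.3],[-0.74,0.265,-0.003,0.0,0.0,0.291,0.3],[-0.734,0.282,-0.003,0.0,0.0,0.291,0.3]]
[[-0.727,0.299,-0.003,0.0,0.0,0.291,0.3],[-0.72,0.316,-0.003,0.0,0.0,0.291,0.3],[-0.712,0.333,-0.003,0.0,0.0,0.291,0.3],[-0.704,0.349,-0.003,0.0,0.0,0.291,0.3]]
```

View pics/w4.png

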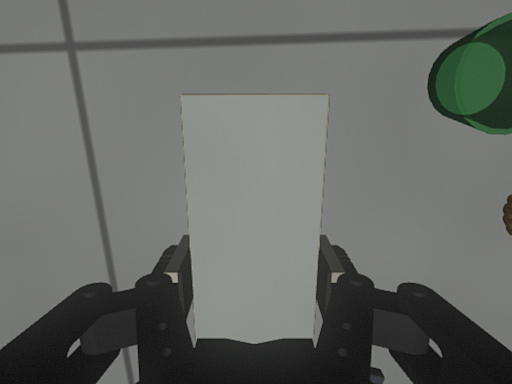

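The stone is gripped square and centred (columns 181–329, far end at row 94). I'll carry it to above the bed, about 12 mm short of the stop.

Emit:
{"name": "apply_moves", "arguments": {
  "deltas": [
    [-0.77,0.16,0,0,0,0.29,0.3],
    [-0.77,0.18,0,0,0,0.29,0.3],
    [-0.76,0.2,0,0,0,0.29,0.3],
    [-0.76,0.21,0,0,0,0.29,0.3],
    [-0.75,0.23,0,0,0,0.29,0.3],
    [-0.75,0.25,0,0,0,0.29,0.3],
    [-0.74,0.27,0,0,0,0.29,0.3],
    [-0.73,0.28,0,0,0,0.29,0.3]
  ]
}}

```text
time: 8.98
tool_pos: [526.8, 123.7, 113.9]
tcp_rot: [-179.9, 0.0, 77.6]
ft_force: [0.1, 0.2, -4.2]
finger_gap: 53.3
grip_force: 43.8
```

Emit:
{"name": "apply_moves", "arguments": {
  "deltas": [
    [-0.73,0.3,0,0,0,0.29,0.3],
    [-0.72,0.32,0,0,0,0.29,0.3],
    [-0.71,0.33,0,0,0,0.29,0.3],
    [-0.7,0.35,0,0,0,0.29,0.3],
    [0,0,0,0,0,0,0.3],
    [0,0,0,0,0,0,0.3],
    [0,0,0,0,0,0,0.3]
  ]
}}

```text
time: 9.85
tool_pos: [543.7, 32.4, 114.9]
tcp_rot: [-180.0, 0.0, 72.3]
ft_force: [-0.0, -0.3, -4.8]
finger_gap: 53.2
grip_force: 43.8
```

```bash
python3 - <<'E'
from h import *
import pickle
s4=pickle.load(open('w4.pkl','rb'))
e=ray('wrist',[[181.5,94],[328.5,94]],s4['tool_pos'][2]+11,s4);d=e.mean(0)-s4['tool_pos'];a=np.radians(s4['tcp_rot'][2])
print('end ahead of TCP, side',d[0]*np.cos(a)+d[1]*np.sin(a),d[0]*np.sin(a)-d[1]*np.cos(a),'width',np.linalg.norm(e[1]-e[0]))
s=sense();im=snapshot('wrist')[:,:,::-1].copy();cv2.imwrite('pics/w5.png',im);pickle.dump(s,open('w5.pkl','wb'))
print(s['tool_pos'],s['tcp_rot'])
st=np.array([569.25,114.26]);u=np.array([.3050,.9524]);n=np.array([u[1],-u[0]])
q=np.array(s['tool_pos'])[:2]-st;print('TCP in stop frame y,x',q@u,q@n)
print(proj('wrist',[[*st,38],[*(st+31*n),38],[*(st-31*n),38]],s))
E
```

```text
end ahead of TCP, side 73.41258181706601 0.9067947461244925 width 51.69021452550047
[543.67372405  32.43832202 114.91744048] [-1.79950051e+02  2.90646793e-03  7.23368609e+01]
TCP in stop frame y,x -85.72773026837355 0.5967665686847881
[[252.46235039  74.97836749]
 [303.34078283  75.0975164 ]
 [201.57981442  74.85920897]]
```

View pics/w5.png

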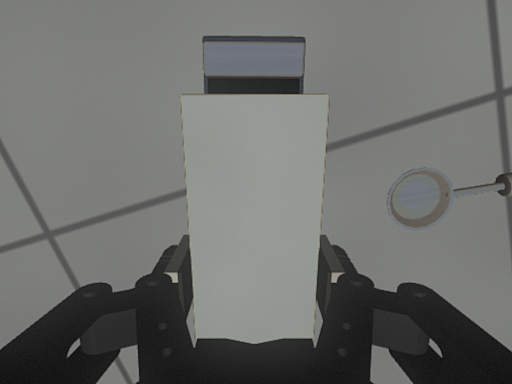

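The stop shows at columns 203–305 with its front edge at row 76, centred on the stone to within about 1 mm and parallel to it. I'll lower the stone now.

Emit:
{"name": "apply_moves", "arguments": {
  "deltas": [
    [0,0,0.6,0,0,0,0.3],
    [0,0,0.7,0,0,0,0.3],
    [0,0,0.6,0,0,0,0.3],
    [0,0,0.5,0,0,0,0.3],
    [0,0,0,0,0,0,0.3],
    [0,0,0,0,0,0,0.3],
    [0,0,0,0,0,0,0.3]
  ]
}}

```text
time: 10.78
tool_pos: [545.0, 31.7, 44.5]
tcp_rot: [179.9, -0.0, 72.3]
ft_force: [0.3, 0.4, -4.9]
finger_gap: 53.1
grip_force: 43.8
```

Emit:
{"name": "apply_moves", "arguments": {
  "deltas": [
    [0,0,0.05,0,0,0,0.3],
    [0,0,0,0,0,0,0.3],
    [0,0,0,0,0,0,0.3]
  ]
}}

```text
time: 11.15
tool_pos: [544.1, 31.8, 42.0]
tcp_rot: [180.0, 0.0, 72.3]
ft_force: [-0.1, 0.4, -4.7]
finger_gap: 53.2
grip_force: 43.8
```

Emit:
{"name": "apply_moves", "arguments": {
  "deltas": [
    [0,0,0.1,0,0,0,0.3],
    [0,0,0,0,0,0,0.3],
    [0,0,0,0,0,0,0.3]
  ]
}}

```text
time: 11.52
tool_pos: [544.0, 31.8, 38.8]
tcp_rot: [-180.0, 0.0, 72.3]
ft_force: [-0.4, 0.2, -5.3]
finger_gap: 53.1
grip_force: 43.9
```

Emit:
{"name": "apply_moves", "arguments": {
  "deltas": [
    [0,0,0.03,0,0,0,0.3],
    [0,0,0,0,0,0,0.3],
    [0,0,0,0,0,0,0.3]
  ]
}}

```text
time: 11.9
tool_pos: [544.1, 31.8, 38.0]
tcp_rot: [180.0, 0.0, 72.3]
ft_force: [0.1, 0.2, -5.5]
finger_gap: 53.4
grip_force: 43.9
```

Emit:
{"name": "apply_moves", "arguments": {
  "deltas": [
    [0,0,0.03,0,0,0,0.3],
    [0,0,0,0,0,0,0.3],
    [0,0,0,0,0,0,0.3]
  ]
}}

```text
time: 12.28
tool_pos: [544.2, 31.8, 37.2]
tcp_rot: [180.0, -0.0, 72.3]
ft_force: [1.0, -0.4, -3.8]
finger_gap: 53.1
grip_force: 44.0
```

Emit:
{"name": "apply_moves", "arguments": {
  "deltas": [
    [0.1,0,0,0,0,0,0.3],
    [0.1,0,0,0,0,0,0.3],
    [0.06,0,0.01,0,0,0,0.3],
    [0,0,0,0,0,0,0.3],
    [0,0,0,0,0,0,0.3]
  ]
}}

```text
time: 12.9
tool_pos: [546.8, 39.2, 37.2]
tcp_rot: [180.0, -0.0, 72.3]
ft_force: [-1.2, -1.3, 1.9]
finger_gap: 52.9
grip_force: 44.7
```

Emit:
{"name": "apply_moves", "arguments": {
  "deltas": [
    [0.04,0,0,0,0,0,0.3],
    [0.04,0,0,0,0,0,0.3],
    [0,0,0,0,0,0,0.3]
  ]
}}

```text
time: 13.28
tool_pos: [547.5, 41.1, 37.2]
tcp_rot: [180.0, 0.0, 72.3]
ft_force: [-1.5, -4.8, 3.5]
finger_gap: 53.3
grip_force: 44.9
```

Emit:
{"name": "apply_moves", "arguments": {
  "deltas": [
    [0.03,0,0,0,0,0,0.3],
    [0,0,0,0,0,0,0.3],
    [0,0,0,0,0,0,0.3]
  ]
}}

```text
time: 13.65
tool_pos: [547.8, 41.9, 37.2]
tcp_rot: [180.0, 0.0, 72.3]
ft_force: [-0.9, -6.0, 3.8]
finger_gap: 53.4
grip_force: 44.9
```

Emit:
{"name": "apply_moves", "arguments": {
  "deltas": [
    [0.03,0,0,0,0,0,0.3],
    [0,0,0,0,0,0,0.3],
    [0,0,0,0,0,0,0.3]
  ]
}}

```text
time: 14.02
tool_pos: [548.1, 42.7, 37.2]
tcp_rot: [180.0, 0.0, 72.3]
ft_force: [-2.4, -6.1, 3.0]
finger_gap: 53.1
grip_force: 44.9
```

Emit:
{"name": "apply_moves", "arguments": {
  "deltas": [
    [0.03,0,0,0,0,0,0.3],
    [0,0,0,0,0,0,0.3],
    [0,0,0,0,0,0,0.3]
  ]
}}

```text
time: 14.4
tool_pos: [548.2, 43.1, 37.2]
tcp_rot: [180.0, 0.1, 72.3]
ft_force: [-2.9, -7.4, 3.8]
finger_gap: 53.2
grip_force: 45.1
```

Emit:
{"name": "apply_moves", "arguments": {
  "deltas": [
    [0.03,0,0,0,0,0,0.3],
    [0,0,0,0,0,0,0.3],
    [0,0,0,0,0,0,0.3]
  ]
}}

```text
time: 14.78
tool_pos: [548.2, 43.2, 37.2]
tcp_rot: [180.0, 0.1, 72.3]
ft_force: [-5.2, -12.3, 5.5]
finger_gap: 53.2
grip_force: 45.3
```

Emit:
{"name": "apply_moves", "arguments": {
  "deltas": [
    [0.03,0,0,0,0,0,0.3],
    [0,0,0,0,0,0,0.3],
    [0,0,0,0,0,0,0.3]
  ]
}}

```text
time: 15.15
tool_pos: [548.2, 43.2, 37.2]
tcp_rot: [180.0, 0.2, 72.3]
ft_force: [-6.5, -15.6, 7.2]
finger_gap: 53.5
grip_force: 45.5
```

Motion has stopped while the force climbs, so the stone is against the stop. Ease off and let go.

Emit:
{"name": "apply_moves", "arguments": {
  "deltas": [
    [-0.07,0,0,0,0,0,0.3],
    [0,0,0,0,0,0,0.3],
    [0,0,0,0,0,0,0.3],
    [0,0,0,0,0,0,0.8],
    [0,0,0,0,0,0,1],
    [0,0,0,0,0,0,1],
    [0,0,0,0,0,0,1]
  ]
}}

```text
time: 16.02
tool_pos: [547.9, 44.0, 36.7]
tcp_rot: [-180.0, -0.0, 72.3]
ft_force: [-0.2, -0.1, 0.7]
finger_gap: 85.4
grip_force: 0.0
```

Emit:
{"name": "apply_moves", "arguments": {
  "deltas": [
    [0,0,-0.4,0,0,0,1],
    [0,0,-0.8,0,0,0,1],
    [0,0,-0.9,0,0,0,1],
    [0,0,-0.9,0,0,0,1],
    [-0.7,0,-0.9,0,0,0,1],
    [-0.8,0,-0.9,0,0,0,1],
    [0,0,0,0,0,0,1],
    [0,0,0,0,0,0,1]
  ]
}}

```text
time: 17.02
tool_pos: [534.2, 1.2, 180.8]
tcp_rot: [180.0, -0.0, 72.3]
ft_force: [-0.1, -0.5, 0.1]
finger_gap: 85.7
grip_force: 0.0
```

```bash
python3 - <<'E'
from h import *
import pickle
s=sense();im=snapshot('wrist')[:,:,::-1].copy();cv2.imwrite('pics/w6.png',im);pickle.dump(s,open('w6.pkl','wb'))
print(s['tool_pos'],s['tcp_rot'])
plan(485.9,-145.9,150,72.24,8)
E
```

```text
[534.19509028   1.15742224 180.76746228] [ 1.79991179e+02 -2.39995719e-02  7.22589448e+01]
[[-0.645,-0.003,0.125,0.0,0.0,0.001,1],[-0.645,-0.003,0.125,0.0,0.0,0.001,1],[-0.645,-0.003,0.125,0.0,0.0,0.001,1],[-0.645,-0.003,0.125,0.0,0.0,0.001,1],[-0.645,-0.003,0.125,0.0,0.0,0.001,1],[-0.645,-0.003,0.125,0.0,0.0,0.001,1],[-0.645,-0.003,0.125,0.0,0.0,0.001,1],[-0.645,-0.003,0.125,0.0,0.0,0.001,1]]
```

View pics/w6.png

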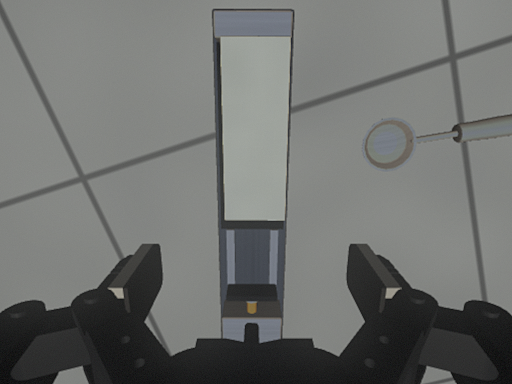

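The stone lies on the bed with its far end at the stop (row 37); it may sit a mm or two right of the middle line, so I'll measure that.

```bash
python3 - <<'E'
from h import *
import pickle
s=pickle.load(open('w6.pkl','rb'));im=cv2.imread('pics/w6.png');g=im.max(2).astype(int)
st=np.array([569.25,114.26]);u=np.array([.3050,.9524]);n=np.array([u[1],-u[0]])
f=lambda px,z:[( ((p[:2]-st)@n).round(2),((p[:2]-st)@u).round(2)) for p in ray('wrist',px,z,s)]
def run(r,c0,c1,lo):
    x=np.where(g[r,c0:c1]>lo)[0]+c0; return x.min()-.5,x.max()+.5
for r in(50,90,130,170,210):
    print(r,g[r,208:230],g[r,280:298])
print(g[20,205:222],g[20,286:300],g[28:44,255],g[214:228,255])
E
```

```text
50 [140 138 140 144 127  74  75  81  62  42  41  29 109 167 161 159 158 159
 157 158 159 158] [160 159 161 161 160 160 160 162 163 165 144  62  79 119 138 135 133 132]
90 [138 139 139 138 140 132  97  76  84  72  48  50  38 109 170 163 162 160
 159 161 160 159] [162 162 160 163 162 164 164 167 148  86  64 101 137 132 129 130 131 131]
130 [138 136 138 136 137 139 135 106  76  86  77  52  55  44 113 170 165 163
 162 162 162 162] [163 163 162 162 163 165 167 139  57  86 124 139 134 134 134 134 133 134]
170 [135 137 134 136 137 136 137 141 122  70  84  79  56  57  48 114 172 165
 164 163 162 164] [161 163 161 163 163 168 145  64 105 145 141 137 138 137 139 139 137 138]
210 [137 136 134 137 136 137 136 139 141 127  79  83  76  55  58  47 111 168
 161 161 160 161] [160 160 159 163 153 113  74 115 140 136 135 134 133 135 135 135 136 134]
[138 139 137 139 137 141 133  87  87 127 131 137 136 134 134 132 135] [135 134 135 136 133 120  99  59 106 143 136 136 135 136] [127 128 130 130 128 131 134 114 131 166 162 162 161 162 162 162] [162 162 162 162 166 154 106  50  55  58  56  54  58  53]
```

```bash
python3 - <<'E'
from h import *
import pickle
s=pickle.load(open('w6.pkl','rb'))
st=np.array([569.25,114.26]);u=np.array([.3050,.9524]);n=np.array([u[1],-u[0]])
f=lambda px,z:[( ((p[:2]-st)@n).round(2),((p[:2]-st)@u).round(2)) for p in ray('wrist',px,z,s)]
print('stone L',f([(219.9,50),(220.9,90),(221.9,130),(222.9,170),(223.9,210)],48))
print('stone R',f([(290.3,50),(288.6,90),(287.5,130),(286.4,170),(284.9,210)],48))
print('ends',f([(255,36.0),(255,219.5)],48))
print('stop sides',f([(213.2,20),(292.2,20)],38),'front',f([(255,34.8)],38))
print('rail', f([(212.5,50),(214,90),(215,130),(216.3,170),(217.3,210)],8), 'bed L',f([(216,50),(217.5,90),(218.6,130),(219.6,170),(220.6,210)],20))
E
```

```text
stone L [(np.float64(-24.29), np.float64(-10.95)), (np.float64(-24.37), np.float64(-39.92)), (np.float64(-24.45), np.float64(-70.94)), (np.float64(-24.53), np.float64(-104.22)), (np.float64(-24.63), np.float64(-140.04))]
stone R [(np.float64(29.26), np.float64(-10.9)), (np.float64(28.88), np.float64(-39.87)), (np.float64(28.97), np.float64(-70.89)), (np.float64(29.07), np.float64(-104.18)), (np.float64(28.82), np.float64(-140.0))]
ends [(np.float64(2.39), np.float64(-1.23)), (np.float64(2.63), np.float64(-148.93))]
stop sides [(np.float64(-29.82), np.float64(11.72)), (np.float64(31.08), np.float64(11.78))] front [(np.float64(2.42), np.float64(1.38))]
rail [(np.float64(-34.78), np.float64(-5.44)), (np.float64(-34.63), np.float64(-38.88)), (np.float64(-34.95), np.float64(-74.68)), (np.float64(-34.99), np.float64(-113.09)), (np.float64(-35.35), np.float64(-154.43))] bed L [(np.float64(-30.37), np.float64(-7.09)), (np.float64(-30.13), np.float64(-39.19)), (np.float64(-30.24), np.float64(-73.55)), (np.float64(-30.44), np.float64(-110.43)), (np.float64(-30.66), np.float64(-150.11))]
```

The stone centre is about 1.6 mm off the stop's middle line. I'll regrip 1.6 mm over so the fingers centre it, then press it to the stop again.

Emit:
{"name": "apply_moves", "arguments": {
  "deltas": [
    [0.8,-0.05,0.8,0,0,0,1],
    [0.7,0,0.8,0,0,0,1],
    [0,0,0.8,0,0,0,1],
    [0,0,0.8,0,0,0,1],
    [0,0,0.8,0,0,0,1],
    [0,0,0.74,0,0,0,1],
    [0,0,0,0,0,0,1],
    [0,0,0,0,0,0,1]
  ]
}}

```text
time: 18.08
tool_pos: [546.5, 44.6, 38.8]
tcp_rot: [-180.0, 0.0, 72.3]
ft_force: [0.4, 0.4, 0.2]
finger_gap: 85.5
grip_force: 0.0
```

Emit:
{"name": "apply_moves", "arguments": {
  "deltas": [
    [0,0,0,0,0,0,0.3],
    [0,0,0,0,0,0,0.3],
    [0,0,0,0,0,0,0.3],
    [0,0,0,0,0,0,0.3],
    [0,0,0,0,0,0,0.3],
    [0,0,0,0,0,0,0.3]
  ],
  "grip_force": 25
}}

```text
time: 18.82
tool_pos: [547.7, 44.2, 40.0]
tcp_rot: [179.9, -0.0, 72.3]
ft_force: [0.3, 0.5, 6.6]
finger_gap: 53.5
grip_force: 27.4
```

```bash
python3 -c "
from h import *
s=sense();st=np.array([569.25,114.26]);u=np.array([.3050,.9524]);n=np.array([u[1],-u[0]]);q=np.array(s['tool_pos'])[:2]-st
print(q@u,q@n,s['ft_force'],s['tool_pos'])"
```

```text
-73.3476168245739 0.835510216854304 [0.3017066  0.46641962 6.57930932] [547.67667479  44.15526183  39.98779368]
```

Emit:
{"name": "apply_moves", "arguments": {
  "deltas": [
    [0.04,-0.02,0,0,0,0,0.3],
    [0,0,0,0,0,0,0.3],
    [0,0,0,0,0,0,0.3]
  ]
}}

```text
time: 19.2
tool_pos: [547.7, 44.3, 40.0]
tcp_rot: [179.8, 0.0, 72.3]
ft_force: [0.9, -6.8, 5.8]
finger_gap: 53.4
grip_force: 27.3
```

Emit:
{"name": "apply_moves", "arguments": {
  "deltas": [
    [0.04,0,0,0,0,0,0.3],
    [0,0,0,0,0,0,0.3],
    [0,0,0,0,0,0,0.3]
  ]
}}

```text
time: 19.58
tool_pos: [547.7, 44.3, 40.0]
tcp_rot: [179.8, 0.2, 72.3]
ft_force: [-0.7, -11.8, 7.8]
finger_gap: 53.8
grip_force: 27.5
```

Emit:
{"name": "apply_moves", "arguments": {
  "deltas": [
    [-0.06,0,0,0,0,0,0.3],
    [0,0,0,0,0,0,0.3],
    [0,0,0,0,0,0,0.8],
    [0,0,0,0,0,0,1],
    [0,0,0,0,0,0,1],
    [0,0,0,0,0,0,1]
  ]
}}

```text
time: 20.32
tool_pos: [545.8, 45.1, 38.3]
tcp_rot: [-180.0, 0.0, 72.3]
ft_force: [0.7, 0.9, 0.3]
finger_gap: 85.5
grip_force: 0.0
```

Emit:
{"name": "apply_moves", "arguments": {
  "deltas": [
    [0,0,-0.4,0,0,0,1],
    [0,0,-0.8,0,0,0,1],
    [0,0,-0.9,0,0,0,1],
    [0,0,-0.9,0,0,0,1],
    [-0.7,0,-0.9,0,0,0,1],
    [-0.8,0,-0.9,0,0,0,1],
    [0,0,0,0,0,0,1],
    [0,0,0,0,0,0,1]
  ]
}}

```text
time: 21.32
tool_pos: [532.4, 2.4, 182.5]
tcp_rot: [180.0, -0.0, 72.3]
ft_force: [-1.0, -0.4, -0.6]
finger_gap: 85.0
grip_force: 0.0
```

```bash
python3 - <<'E'
from h import *
import pickle
s=sense();im=snapshot('wrist')[:,:,::-1].copy();cv2.imwrite('pics/w7.png',im);pickle.dump(s,open('w7.pkl','wb'))
print(s['tool_pos'],s['tcp_rot'])
g=im.max(2).astype(int);st=np.array([569.25,114.26]);u=np.array([.3050,.9524]);n=np.array([u[1],-u[0]])
f=lambda px,z:[( ((p[:2]-st)@n).round(2),((p[:2]-st)@u).round(2)) for p in ray('wrist',px,z,s)]
for r in(50,90,130,170,205):
    x=np.where(g[r,205:305]>150)[0]+205; print(r,x.min(),x.max(),f([(x.min()-.5,r),(x.max()+.5,r)],48))
    x=np.where(g[r,205:240]<70)[0]+205; print('  bed L',f([(x.min()-.5,r)],20))
for r in (15,20):print(g[r,203:225],g[r,283:300])
print(g[24:50,255],g[212:228,255])
plan(485.9,-145.9,150,72.24,8)
E
```

```text
[532.35697854   2.3718353  182.54928409] [ 1.79994201e+02 -2.06692085e-02  7.22635334e+01]
50 223 290 [(np.float64(-24.61), np.float64(-10.11)), (np.float64(27.46), np.float64(-10.06))]
  bed L [(np.float64(-33.13), np.float64(-6.26))]
90 224 289 [(np.float64(-24.62), np.float64(-39.28)), (np.float64(27.65), np.float64(-39.23))]
  bed L [(np.float64(-30.71), np.float64(-38.56))]
130 225 287 [(np.float64(-24.63), np.float64(-70.51)), (np.float64(27.03), np.float64(-70.47))]
  bed L [(np.float64(-30.84), np.float64(-73.13))]
170 226 286 [(np.float64(-24.63), np.float64(-104.03)), (np.float64(27.21), np.float64(-103.99))]
  bed L [(np.float64(-30.98), np.float64(-110.24))]
205 227 285 [(np.float64(-24.53), np.float64(-135.43)), (np.float64(27.27), np.float64(-135.4))]
  bed L [(np.float64(-30.99), np.float64(-145.01))]
[136 137 137 137 138 136 138 137 139 138 140 124  52  87 129 132 134 132
 133 134 131 133] [133 133 135 132 133 134 135 133 134 135 129 105  56  98 143 137 137]
[138 137 137 137 138 139 137 136 138 139 142 125  66  86 127 132 136 132
 133 133 133 132] [131 134 131 131 130 131 133 131 131 133 124 100  43 100 143 136 135]
[133 131 131 132 130 129 128 128 129 128 131 130 127 141 166 162 162 163
 162 162 163 162 161 161 163 162] [163 161 161 163 160 163 167 155 104  45  54  55  53  53  55  53]
[[-0.648,0.005,0.133,0.0,0.0,0.001,1],[-0.648,0.005,0.133,0.0,0.0,0.001,1],[-0.648,0.005,0.133,0.0,0.0,0.001,1],[-0.648,0.006,0.133,0.0,0.0,0.001,1],[-0.648,0.006,0.133,0.0,0.0,0.001,1],[-0.648,0.006,0.133,0.0,0.0,0.001,1],[-0.648,0.006,0.133,0.0,0.0,0.001,1],[-0.648,0.006,0.133,0.0,0.0,0.001,1]]
```

```bash
python3 - <<'E'
from h import *
import pickle
s=pickle.load(open('w7.pkl','rb'));im=cv2.imread('pics/w7.png');g=im.max(2).astype(int)
st=np.array([569.25,114.26]);u=np.array([.3050,.9524]);n=np.array([u[1],-u[0]])
f=lambda px,z:[( ((p[:2]-st)@n).round(2),((p[:2]-st)@u).round(2)) for p in ray('wrist',px,z,s)]
for r in (326,332):
    x=np.where(g[r,240:270]<75)[0]+240;print(r,x.min(),x.max(),g[r,240:270]);print(f([(x.min()-.5,r),(x.max()+.5,r)],84))
print(g[300:340,250],g[300:340,230])
print('stop',f([(214.8,20),(294.2,20)],38))
E
```

```text
326 247 260 [131 132 132 129 132 136 115  31  35  38  37  40  37  38  40  38  37  40
  35  32  69 118 133 130 131 132 130 130 128 130]
[(np.float64(-6.72), np.float64(-232.31)), (np.float64(5.24), np.float64(-232.31))]
332 247 260 [126 125 126 127 127 132 114  28  34  36  37  37  34  37  37  38  40  37
  35  33  50 100 130 125 124 125 125 127 125 126]
[(np.float64(-6.76), np.float64(-238.47)), (np.float64(5.29), np.float64(-238.46))]
[ 96 129 136 138 137 138 138 136 137 138 141 123  80  58  62  59  76 109
 122 136 135 123  82  29  37  36  37  41  39  39  40  39  37  38  34  37
  35  35  36  37] [ 52  63  65  66  63  64  62  64  65  61  65  64  64  64  62  59  80 109
 126 134 130 132 132 131 130 131 132 128 130 131 128 129 125 127 129 129
 130 132 122  82]
stop [(np.float64(-30.92), np.float64(12.69)), (np.float64(30.69), np.float64(12.76))]
```

Emit:
{"name": "apply_moves", "arguments": {
  "deltas": [
    [-0.65,0,0.12,0,0,0,1],
    [-0.65,0,0.12,0,0,0,1],
    [-0.65,0,0.12,0,0,0,1],
    [-0.65,0,0.12,0,0,0,1],
    [-0.65,0,0.12,0,0,0,1],
    [-0.65,0,0.12,0,0,0,1],
    [-0.65,0,0.12,0,0,0,1],
    [-0.6,0,0.12,0,0,0,1]
  ]
}}

```text
time: 22.38
tool_pos: [484.6, -146.6, 153.4]
tcp_rot: [-180.0, 0.0, 72.2]
ft_force: [1.1, 0.8, 0.5]
finger_gap: 85.5
grip_force: 0.0
```

Emit:
{"name": "apply_moves", "arguments": {
  "deltas": [
    [0,0,0.2,0,0,0,1],
    [0,0,0,0,0,0,1],
    [0,0,0,0,0,0,1]
  ]
}}

```text
time: 22.75
tool_pos: [485.5, -144.6, 147.8]
tcp_rot: [-180.0, -0.0, 72.3]
ft_force: [0.3, -0.3, 0.4]
finger_gap: 85.0
grip_force: 0.0
```

```bash
python3 -c "
from h import *
s=sense();st=np.array([569.25,114.26]);u=np.array([.3050,.9524]);n=np.array([u[1],-u[0]]);q=np.array(s['tool_pos'])[:2]-st
print(q@u,q@n,s['ft_force'],s['tool_pos'])"
```

```text
-272.1219237827547 -0.7729921187685181 [ 0.32785626 -0.25094393  0.36295726] [ 485.5242145  -144.64965897  147.80806624]
```

Emit:
{"name": "apply_moves", "arguments": {
  "deltas": [
    [0,0,0.7,0,0,0,1],
    [0,0,0.8,0,0,0,1],
    [0,0,0.7,0,0,0,1],
    [0,0,0.5,0,0,0,1],
    [0,0,0,0,0,0,1],
    [0,0,0,0,0,0,1]
  ]
}}

```text
time: 23.5
tool_pos: [486.1, -145.2, 67.7]
tcp_rot: [179.9, 0.0, 72.3]
ft_force: [-0.3, 0.6, 0.3]
finger_gap: 85.2
grip_force: 0.0
```

Emit:
{"name": "apply_moves", "arguments": {
  "deltas": [
    [0,0,0,0,0,0,0.1],
    [0,0,0,0,0,0,0.1],
    [0,0,0,0,0,0,0.1],
    [0,0,0,0,0,0,0.1],
    [0,0,0,0,0,0,0.1],
    [0,0,0,0,0,0,0.1],
    [0,0,0,0,0,0,0.1],
    [0,0,0,0,0,0,0.1]
  ],
  "grip_force": 50
}}

```text
time: 24.5
tool_pos: [484.6, -144.8, 67.1]
tcp_rot: [-179.9, -0.0, 72.3]
ft_force: [-7.6, 2.7, 9.0]
finger_gap: 13.4
grip_force: 50.0
```

Emit:
{"name": "apply_moves", "arguments": {
  "deltas": [
    [0,-0.05,-0.06,0,0,0,0.1],
    [0,0,0,0,0,0,0.1],
    [0.1,0,0,0,0,0,0.1],
    [0.2,0,0,0,0,0,0.1],
    [0.2,0,0,0,0,0,0.1],
    [0.1,0,0,0,0,0,0.1],
    [0,0,0,0,0,0,0.1],
    [0,0,0,0,0,0,0.1]
  ]
}}

```text
time: 25.5
tool_pos: [489.4, -129.1, 67.2]
tcp_rot: [179.9, 0.1, 72.2]
ft_force: [8.2, -11.7, -18.9]
finger_gap: 13.2
grip_force: 51.1
```

```bash
cat > q.py <<'E'
from h import *
s=sense();st=np.array([569.25,114.26]);u=np.array([.3050,.9524]);n=np.array([u[1],-u[0]]);q=np.array(s['tool_pos'])[:2]-st;F=np.array(s['ft_force'])
print('t',s['time'],'y,x',(q@u).round(2),(q@n).round(2),'F along,side,z',(F[:2]@u).round(2),(F[:2]@n).round(2),F[2].round(2),s['finger_gap'])
E
python3 q.py
```

```text
t 25.5 y,x -256.1 -1.83 F along,side,z -8.63 11.34 -18.86 13.243422406795352
```

Emit:
{"name": "apply_moves", "arguments": {
  "deltas": [
    [0,0.03,0.04,0,0,0,0.1],
    [0.2,0,0,0,0,0,0.1],
    [0.2,0,0,0,0,0,0.1],
    [0.2,0,0,0,0,0,0.1],
    [0.2,0,0,0,0,0,0.1],
    [0.2,0,0,0,0,0,0.1],
    [0.2,0,0,0,0,0,0.1],
    [0.1,0,0,0,0,0,0.1]
  ]
}}

```text
time: 26.5
tool_pos: [501.6, -92.3, 67.1]
tcp_rot: [-180.0, 0.2, 72.3]
ft_force: [-3.7, -10.4, -2.0]
finger_gap: 13.4
grip_force: 53.5
```

```bash
python3 q.py
```

```text
t 26.5 y,x -217.34 -1.46 F along,side,z -11.04 -0.33 -1.99 13.417867621116466
```

Emit:
{"name": "apply_moves", "arguments": {
  "deltas": [
    [0.06,0,0,0,0,0,0.1],
    [0.06,0,0,0,0,0,0.1],
    [0.06,0,0,0,0,0,0.1],
    [0.06,0,0,0,0,0,0.1],
    [0.06,0,0,0,0,0,0.1],
    [0.06,0,0,0,0,0,0.1],
    [0.06,0,0,0,0,0,0.1],
    [0.06,0,0,0,0,0,0.1]
  ]
}}

```text
time: 27.5
tool_pos: [506.0, -78.8, 67.2]
tcp_rot: [180.0, 0.2, 72.2]
ft_force: [-2.2, -11.0, -2.1]
finger_gap: 13.0
grip_force: 53.5
```

```bash
python3 q.py
```

```text
t 27.5 y,x -203.19 -1.33 F along,side,z -11.12 1.27 -2.06 12.989103318713472
```

Emit:
{"name": "apply_moves", "arguments": {
  "deltas": [
    [0.03,0,0,0,0,0,0.1],
    [0.03,0,0,0,0,0,0.1],
    [0.03,0,0,0,0,0,0.1],
    [0.03,0,0,0,0,0,0.1]
  ]
}}

```text
time: 28.0
tool_pos: [507.1, -75.4, 67.1]
tcp_rot: [-180.0, 0.2, 72.2]
ft_force: [-2.3, -10.9, -1.9]
finger_gap: 13.2
grip_force: 53.5
```

```bash
python3 q.py
```

```text
t 28.0 y,x -199.63 -1.37 F along,side,z -11.03 1.15 -1.92 13.245959648563172
```

Emit:
{"name": "apply_moves", "arguments": {
  "deltas": [
    [0.03,0,0,0,0,0,0.1],
    [0.03,0,0,0,0,0,0.1]
  ]
}}

```text
time: 28.25
tool_pos: [507.6, -73.7, 67.1]
tcp_rot: [-180.0, 0.2, 72.2]
ft_force: [-2.7, -11.3, -2.6]
finger_gap: 13.1
grip_force: 53.5
```

```bash
python3 q.py
```

```text
t 28.25 y,x -197.82 -1.35 F along,side,z -11.59 0.85 -2.62 13.111874597514065
```

Emit:
{"name": "apply_moves", "arguments": {
  "deltas": [
    [0.03,0,0,0,0,0,0.1],
    [0.03,0,0,0,0,0,0.1]
  ]
}}

```text
time: 28.5
tool_pos: [508.2, -72.0, 67.1]
tcp_rot: [-180.0, 0.2, 72.2]
ft_force: [-2.8, -11.0, -2.1]
finger_gap: 13.0
grip_force: 53.5
```

Emit:
{"name": "apply_moves", "arguments": {
  "deltas": [
    [0.03,0,0,0,0,0,0.1],
    [0.03,0,0,0,0,0,0.1]
  ]
}}

```text
time: 28.75
tool_pos: [508.7, -70.3, 67.1]
tcp_rot: [-180.0, 0.2, 72.2]
ft_force: [-2.6, -11.8, -2.1]
finger_gap: 13.4
grip_force: 53.5
```

Emit:
{"name": "apply_moves", "arguments": {
  "deltas": [
    [0.03,0,0,0,0,0,0.1],
    [0.03,0,0,0,0,0,0.1]
  ]
}}

```text
time: 29.0
tool_pos: [509.3, -68.6, 67.1]
tcp_rot: [180.0, 0.2, 72.2]
ft_force: [-2.3, -10.6, -2.0]
finger_gap: 13.5
grip_force: 53.5
```

Emit:
{"name": "apply_moves", "arguments": {
  "deltas": [
    [0.03,0,0,0,0,0,0.1],
    [0.03,0,0,0,0,0,0.1]
  ]
}}

```text
time: 29.25
tool_pos: [509.8, -67.2, 67.2]
tcp_rot: [-180.0, 0.2, 72.2]
ft_force: [-3.5, -13.5, -1.5]
finger_gap: 12.9
grip_force: 53.5
```

Emit:
{"name": "apply_moves", "arguments": {
  "deltas": [
    [0.03,0,0,0,0,0,0.1],
    [0.03,0,0,0,0,0,0.1]
  ]
}}

```text
time: 29.5
tool_pos: [510.1, -66.0, 67.1]
tcp_rot: [-180.0, 0.3, 72.2]
ft_force: [-3.9, -15.7, -1.4]
finger_gap: 13.1
grip_force: 53.5
```

Emit:
{"name": "apply_moves", "arguments": {
  "deltas": [
    [0.03,0,0,0,0,0,0.1],
    [0,0,0,0,0,0,0.1],
    [0,0,0,0,0,0,0.1]
  ]
}}

```text
time: 29.88
tool_pos: [510.4, -65.3, 67.2]
tcp_rot: [-180.0, 0.3, 72.2]
ft_force: [-4.6, -16.4, -1.6]
finger_gap: 13.3
grip_force: 53.5
```

```bash
python3 q.py
```

```text
t 29.875 y,x -188.96 -1.27 F along,side,z -16.98 0.59 -1.63 13.254586371323162
```

Emit:
{"name": "apply_moves", "arguments": {
  "deltas": [
    [-0.04,0,0,0,0,0,0.1],
    [-0.03,0,0,0,0,0,0.1],
    [0,0,0,0,0,0,0.1],
    [0,0,0,0,0,0,0.1]
  ]
}}

```text
time: 30.38
tool_pos: [510.3, -65.4, 67.1]
tcp_rot: [180.0, 0.1, 72.3]
ft_force: [-0.3, -6.8, -2.8]
finger_gap: 13.4
grip_force: 53.3
```

```bash
python3 q.py
```

```text
t 30.375 y,x -189.09 -1.32 F along,side,z -6.55 1.82 -2.82 13.350585442071015
```

Emit:
{"name": "apply_moves", "arguments": {
  "deltas": [
    [0,0,0,0,0,0,0.4],
    [0,0,0,0,0,0,0.8],
    [0,0,0,0,0,0,1],
    [0,0,0,0,0,0,1],
    [0,0,0,0,0,0,1]
  ]
}}

```text
time: 31.0
tool_pos: [510.6, -64.2, 67.4]
tcp_rot: [180.0, -0.0, 72.3]
ft_force: [-0.3, 0.7, -0.0]
finger_gap: 85.5
grip_force: 0.0
```

Emit:
{"name": "apply_moves", "arguments": {
  "deltas": [
    [0,0,-0.4,0,0,0,1],
    [0,0,-0.8,0,0,0,1],
    [0,0,-0.9,0,0,0,1],
    [0,0,-0.9,0,0,0,1],
    [-0.5,0,-0.9,0,0,0,1],
    [-0.5,0,-0.8,0,0,0,1],
    [0,0,0,0,0,0,1],
    [0,0,0,0,0,0,1]
  ]
}}

```text
time: 32.0
tool_pos: [501.3, -92.6, 208.1]
tcp_rot: [-180.0, -0.0, 72.3]
ft_force: [0.1, 0.8, -0.8]
finger_gap: 85.5
grip_force: 0.0
```

```bash
python3 - <<'E'
from h import *
s=sense();print(s['time'],s['tool_pos'],s['ft_force'],s['finger_gap']);im=snapshot('wrist')[:,:,::-1].copy();cv2.imwrite('pics/w8.png',im)
E
```

```text
32.0 [501.28689415 -92.56554491 208.06222674] [ 0.09120441  0.78535141 -0.84233833] 85.46386405759095
```

View pics/w8.png

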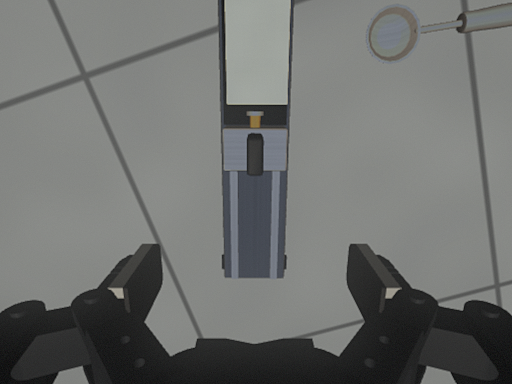

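The pad sits against the stone's near end (about row 108), the jaw fin is at (255,153), and the stone lies straight on the bed. The gripper is clear of everything.

```bash
python3 -c "
from bench import *
print(hand_in())"
```

```text
the job is handed in; nothing more can be done
None
```

I handed the job in at about 32 s: the stone is on the bed against the stop, about 1 mm off the middle line, the jaw holds it with an estimated 6 to 7 N, and the robot has let go; no verdict was returned.

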